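# Tip a carton into its pantry lane and bed the bookend

## Robot

A 6-joint arm with a two-finger parallel gripper is mounted at the origin on a cart in front of the work surface, level with it; the furniture and walls round the work are solid. World frame = base frame: x ahead of the robot, y to its left, z up, the work surface at z = 0. Lengths are in m, angles in degrees, forces in N, time in s.
With the tool pointing down it reaches from about 0.375 to 0.75 m from the base axis. Payload 9 kg.
Tool frame: the origin (TCP) lies at the very end of the fingers, on their centre line; the grasp point (between the pads) lies 19 mm behind it; z points along the fingers, y is the line along which they close (so a half turn about z gives the same grasp; the last joint's range is limited). The gripper opens to 85 mm and grips with 20 to 120 N. Pads are 22 mm wide; open, the fingers measure 114 mm over their backs; the gripper's body (76 mm by 85 mm) begins 54 mm behind the grasp point. The pads swing forward as they close: fully open they stand 13 mm farther back than shut.
Start: joints at [64.017, 5.964, 5.575, 89.605, 0, 77.527], TCP at [0.14, 0.583, 0.231] pointing down, gripper open.
Joint ranges: [-171.21, 171.21], [-48.23, 106.86], [-62.78, 66.21], [-105.2, 120.99], [-86.42, 89.51], [-180, 180]. Speed limits (degrees/s): [127.2, 127.2, 147.25, 180, 180, 180].

## Interface

Orientations are given as [roll, pitch, yaw] about the fixed x, y, z axes, in that order (R = Rz(yaw) Ry(pitch) Rx(roll)).
In Python, from workcell import get_obs, eyes, ticket gives the robot as it stands.
- The arm moves only by the shell command python3 -m creep 'ROWS'. ROWS is JSON, a list that holds one entry, the list of rows, each a list of 7 numbers: the shift along the tool's x, y, z in m, then the turn, a rotation vector about the tool's x, y, z in degrees, then the finger opening in m, from 0 to 0.0854. In form: [[[x, y, z, ax, ay, az, grip], ...]]. A call has 1 to 5 rows; each row is the pose to reach, as a shift and turn from the pose commanded when the call began, along the tool's axes at that moment; what a row does not reach only later rows make up. A row lasts 1/8 s, in which the tool goes at most 62.5 mm and 10.7 degrees, less where a joint would pass 70% of its speed; a pose out of reach is approached as far as the arm can. A call with a gripper value outside its range is refused whole. The fingers move at their own pace and stop on an object; the grip force is fixed at half the most. Time passes only in rows, so rows that repeat a pose let the fingers close. It gives the time, the measured TCP pose, the force, the opening and the grip force at its end, in the units of the state.
- get_obs(): the state, without advancing time (a new reading comes with each control period).
- eyes.capture(name): name is "side" or "top"; returns a dict with "color" (480x640x3 uint8, blue, green, red), "vfov" (degrees; the focal length in pixels is half the picture's height over the tangent of half this angle, whatever the lens; pixels are square), "cx", "cy" (the principal point, pixels), "dist_coeffs" ([k1, k2, p1, p2, k3] as OpenCV has them; the pictures are not rectified), "world_to_cam" (4x4, takes a point from world to camera coordinates). Camera axes: x right, y down, z forward; pixel columns grow to the right and rows downward; lengths in m; the calibration is good to about 2 mm. A picture is of the moment at which its call begins. There is no depth.
- ticket.job_done(): hands the job in; it is judged then, once.
The state is a dict: "time_s": time; "joint_positions": joint angles; "joint_vel": joint speeds; "tau": joint torques, N m; "tool_pos": TCP position; "tool_rot": TCP orientation; "force": force on the tool from outside, world axes, zero at the start; "ft_torque": the same for the moment, N m; "width": finger opening in m; "finger_force": force on a finger pad.
Only numpy, scipy, OpenCV 4.12 (cv2) and the standard library are available. Lean on these libraries where they do the work, as an engineer would, in place of code of your own. Each camera call takes 0.05 s, during which the arm holds its last target. There are 200 camera calls.

## Task

Tip the tall carton over onto its broad face with a push near its top, so that it falls along the wooden lane with its top towards the sliding bookend; do not lift it. Then push the carton by its foot along the lane until the stiff bookend is fully home against the lane's rear board, and press it there firmly, at about 18 newtons, for half a second, never pressing the carton with more than 25 newtons. Leave the carton lying flat, straight and touching the bookend, and do not disturb the honey jar, salt shaker and tub beside the lane.

Things in the scene. Friction and masses are not known exactly. Their poses are not given: they have to be found in the camera images.
- rack: Lane: fixed low light-wood tray, 340 x 110 mm, lying crosswise. Origin: centre of its underside; x runs along the lane from the open front end (x = -170 mm, no wall) to the rear board (face at x = +158, top at z = 60); y across, z up. Floor top at z = 10 mm; side walls: inner faces at y = +-45, tops at z = 36.
- bookend: Darker wooden block in the lane, 18 x 86 mm, 54 high above the lane floor, grey facing, small steel knob on top. Origin: middle of its face towards the open end, at floor height; axes as the rack's. Slides only along rack x, with about 8 N friction, and stays where left. Face starts at x = 88 to 108 mm of the rack; fully home, at a hard stop, it is at x = 138 mm.
- carton: Cardboard carton with pale paper panels, 45 (x) x 80 (y) x 150 (z) mm, 0.25 to 0.5 kg, balance point in its middle. Stands upright on the lane floor near the open end. Origin: centre of its underside; z to its top, x (thin way) towards the bookend at the start. Tipped over its far bottom edge it lies with its top short of the bookend, its foot face towards the open end.
- carton_top (a point): Centre of the carton's top face, 150 mm along z from its origin.
- honey: Honey jar, 62 across, 118 tall, standing beside the lane on the side away from the robot; origin: centre of its underside. Leave alone.
- shaker: Salt shaker, 44 across, 90 tall, standing beside the lane on the side away from the robot; origin: centre of its underside. Leave alone.
- tub: Pale tub with a grey lid, 72 across, 81 tall, standing beside the lane on the side away from the robot; origin: centre of its underside. Leave alone.
Mind the look-alikes: they are no part of the job. What is shaped like the carton but black or turquoise is not meant.

How it is judged (in metres and radians):
On the way, in this order (a step that is already met when the one before it is completed fails the run):
1. the carton lies on its broad face in the lane, its top towards the bookend (angle between carton's own z axis and vertical above 1.5 rad and angle between carton's own x axis and vertical above 3.04 rad and height (world z) of carton below 0.045 m and angle between the z axis of carton and the x axis of rack, either way round below 0.12 rad and distance between carton_top and bookend below 0.12 m), for 0.2 s.
2. the bookend is fully home (face at least 135.5 mm along the rack) and the carton presses on it with more than 13 N for 0.3 s (x of bookend in the frame of rack above 0.1355 m and contact force between carton and bookend above 13 N), for 0.3 s.
At the end, for the whole second after the job is handed in: The carton lies at rest on its broad face on the lane floor (within about 4 degrees of flat, within 0.08 rad of straight along the lane), its top face within 3 mm of the bookend's face, and the bookend's face is at least 135.5 mm along the rack (fully home is 138 mm) (angle between carton's own z axis and vertical above 1.5 rad and angle between carton's own x axis and vertical above 3.04 rad and height (world z) of carton below 0.045 m and angle between the z axis of carton and the x axis of rack, either way round below 0.08 rad and x of carton_top in the frame of bookend between -0.003 and 0.003 m and linear speed of carton below 0.01 m/s and x of bookend in the frame of rack above 0.1355 m); the robot touches nothing.
It fails at once if the carton is pressed by the fingers with more than 25 N (contact force between the fingers and carton above 25 N).
It fails at once if the carton is lifted off the lane instead of being tipped over its edge (height (world z) of carton above 0.06 m).
It fails at once if the honey jar is moved more than 20 mm or knocked over (distance of honey from where it was at the start of the episode above 0.02 m or angle between honey's own z axis and vertical above 0.3 rad).
It fails at once if the salt shaker is moved more than 20 mm or knocked over (distance of shaker from where it was at the start of the episode above 0.02 m or angle between shaker's own z axis and vertical above 0.3 rad).
It fails at once if the yeast tub is moved more than 20 mm or knocked over (distance of tub from where it was at the start of the episode above 0.02 m or angle between tub's own z axis and vertical above 0.3 rad).
It also fails if it takes over 64 s, if anything falls off the work surface, if the arm or the gripper's body presses on something with over 40 N, if the wrist force passes 120 N, or if a joint passes its speed limit or range.

## Working session

There is one attempt and no reset: what is moved stays moved. The work goes in short steps, Python scripts to look and compute and a shell command to move; the robot and the scene stay as the last step left them, time stands still between calls to the robot, and variables do not carry over. Pictures are saved under pics/ and viewed, at most 10 in all, crops included, and the job is handed in when it is done.

```bash
mkdir -p pics
python3 - <<'E'
from workcell import get_obs, eyes
import cv2,json
o=get_obs();print(o)
for n in("side","top"):
    c=eyes.capture(n);cv2.imwrite(f"pics/{n}0.png",c["color"]);print({k:(v.tolist() if hasattr(v,'tolist') else v) for k,v in c.items() if k!="color"})
E
```

```text
{'time_s': 0.0, 'joint_positions': array([6.40165057e+01, 5.99930706e+00, 5.52694843e+00, 8.96062076e+01,
       6.28936705e-04, 7.75265491e+01]), 'joint_vel': array([ 0.05124755,  0.0771507 ,  0.0001514 , -0.03766843, -0.00909707,
        0.0220013 ]), 'tau': array([ 1.48945830e-03, -5.56932807e+01,  5.03649509e+01,  1.67591264e-02,
       -1.67378325e-04,  6.86659604e-06]), 'tool_pos': array([0.1400038 , 0.58308256, 0.23051424]), 'tool_rot': array([-1.79923424e+02, -1.75833881e-02,  1.66489944e+02]), 'force': array([ 0.29610883,  0.87076762, -0.0834382 ]), 'ft_torque': array([-0.02529004, -0.03067054,  0.04635251]), 'finger_force': 0.0, 'width': 0.08542072811414081}
{'vfov': 42.467005893790365, 'cx': 311.99598184802795, 'cy': 233.57036436275126, 'dist_coeffs': [-0.18800142017841526, 0.0, 0.0, 0.0, 0.0], 'world_to_cam': [[-0.9973861425068751, -0.06874894186591662, -0.022236585339753003, 0.596688648440588], [-0.01512092597874481, 0.49952738193673435, -0.8661661228038054, 0.186391664146602], [0.07065578768084484, -0.8635658502324816, -0.49926123620750956, 1.072652886801125], [0.0, 0.0, 0.0, 1.0]]}
{'vfov': 43.88255271738158, 'cx': 321.00027593271557, 'cy': 234.82324791882678, 'dist_coeffs': [0.03588026241301064, 0.0, 0.0, 0.0, 0.0], 'world_to_cam': [[0.5040637136915956, -0.8636538419011638, 0.004670536242921481, -0.4145870296731942], [-0.8450671911375448, -0.4943176060784592, -0.20374382636968727, 0.4812140960616877], [0.17827286670252773, 0.09875295281772845, -0.9790130945536133, 1.157878978008153], [0.0, 0.0, 0.0, 1.0]]}
```

View pics/side0.png

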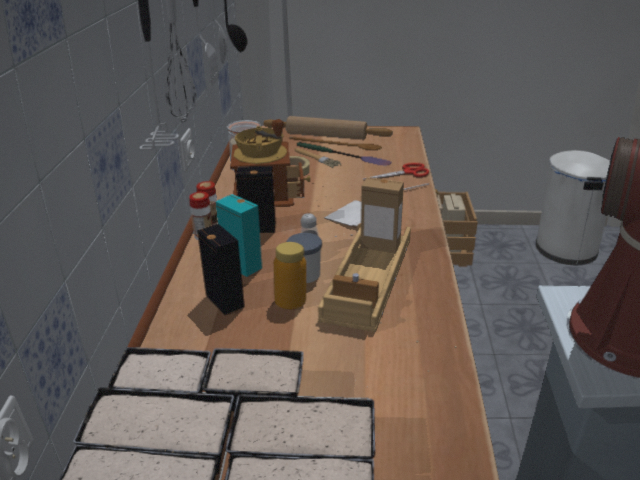

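View pics/top0.png

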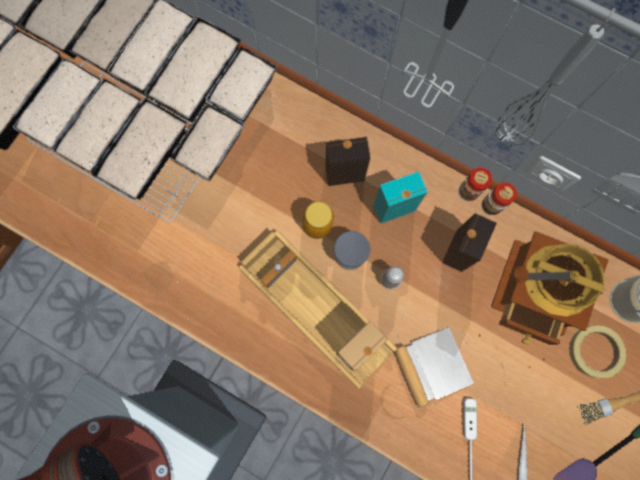

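The side view shows the pale carton at about (382,215) at the lane's far end and the bookend at (355,290). The top view shows the carton top near (363,345) and the bookend near (277,268). The honey jar, tub and shaker are on the far side of the lane. I'll enlarge both.

```bash
cat > h.py <<'E'
import numpy as np,cv2
from workcell import eyes
def cam(n):
    c=eyes.capture(n);f=240/np.tan(np.radians(c["vfov"])/2)
    c["K"]=np.array([[f,0,c["cx"]],[0,f,c["cy"]],[0,0,1]]);c["W"]=np.array(c["world_to_cam"]);c["d"]=np.array(c["dist_coeffs"]);return c
def proj(c,P):
    return cv2.projectPoints(np.array(P,float).reshape(-1,3),cv2.Rodrigues(c["W"][:3,:3])[0],c["W"][:3,3],c["K"],c["d"])[0].reshape(-1,2)
def und(c,p): return cv2.undistortPoints(np.array(p,float).reshape(-1,1,2),c["K"],c["d"]).reshape(-1,2)
def onz(c,p,z):
    R=c["W"][:3,:3];t=c["W"][:3,3];o=-R.T@t;r=[]
    for q in und(c,p):
        d=R.T@np.array([q[0],q[1],1]);r.append(o+d*(z-o[2])/d[2])
    return np.array(r)
def tri(c1,p1,c2,p2):
    X=cv2.triangulatePoints(c1["W"][:3],c2["W"][:3],und(c1,p1).T,und(c2,p2).T);return (X[:3]/X[3]).T
def crop(c,x0,y0,w,h,s,name):
    im=cv2.resize(c["color"][y0:y0+h,x0:x0+w],None,fx=s,fy=s,interpolation=cv2.INTER_CUBIC)
    for i in range(0,w,10):cv2.putText(im,str(x0+i) if i%20==0 else "|",(i*s,8),0,.3,(0,0,255));
    for i in range(0,h,10):cv2.putText(im,str(y0+i),(0,i*s+4),0,.3,(0,0,255))
    cv2.imwrite("pics/"+name,im)
E
python3 - <<'E'
from h import *
t=cam("top");s=cam("side")
crop(t,230,220,170,170,4-1+0 if 0 else 3,"tc.png")
crop(s,310,170,110,160,3,"sc.png")
a=cv2.imread("pics/tc.png");b=cv2.imread("pics/sc.png")
h=max(a.shape[0],b.shape[0])
pad=lambda i:cv2.copyMakeBorder(i,0,h-i.shape[0],0,0,0)
# 3x not enough: save separate
crop(t,235,225,160,148,4,"tc.png");crop(s,310,170,110,160,3,"sc.png")
print(proj(t,[.14,.583,.231]),proj(s,[.14,.583,.231]))
E
```

```text
[[-188.64486947  251.47287253]] [[742.83089383 521.68977505]]
```

View pics/tc.png

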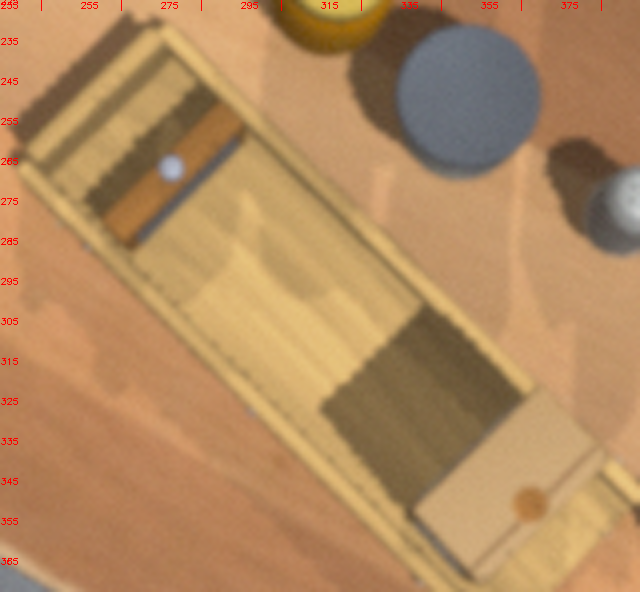

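View pics/sc.png

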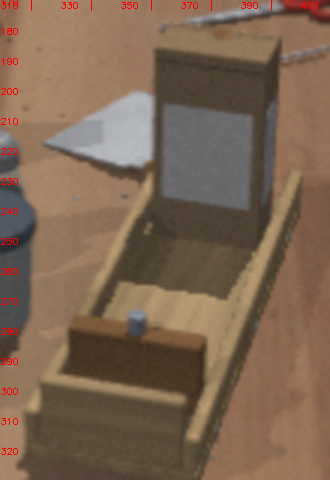

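Top crop: carton top corners are at about (338.8,353), (368.8,322), (386,337) and (354,369.5); the knob is at (278,267) and the rear board's outer top corners at (273.8,230.5) and (240,265). Side crop: the carton's top edge towards the bookend runs (361.7,186) to (399.3,192.7), and the knob is at (355.7,275).

Run:
```python
from h import *
np.set_printoptions(precision=4,suppress=True)
t=cam("top");s=cam("side")
tp=[(338.75,353),(368.75,322),(386.2,336.7),(353.7,369.5)]
X=tri(t,[tp[0],tp[1],tp[2],(278,267)],s,[(399.3,192.7),(361.7,186),(365,180),(355.7,275)]);print("tri",X)
T=onz(t,tp,.16);print("top z.16",T)
print(T.mean(0),np.linalg.norm(np.diff(T,axis=0),axis=1))
# lane outer: rear board top corners z=.06; lane walls
B=onz(t,[(273.75,230.5),(240,265)],.06);print("rear",B,np.linalg.norm(B[0]-B[1]))
# fit rack pose: wall top inner/outer lines near front: far wall outer at crop(520,375), robot wall outer crop(430,588)
Wl=onz(t,[(235+525/4,225+375/4),(235+430/4,225+588/4)],.036);print("walls",Wl)
for p in [B[0]-Wl[0],B[1]-Wl[1],]: print("yaw",np.degrees(np.arctan2(p[1],p[0])))
F=onz(t,[(268.75,285.75),(296.25,258.75)],.064);print("bookend face",F,F.mean(0))
print("knob",onz(t,[(278,267)],.07))
print("bad",onz(t,[(318,219),(352,249),(394,276)],.1))
```

```text
tri [[ 0.4356 -0.2608  0.1534]
 [ 0.5109 -0.28    0.1581]
 [ 0.5041 -0.3198  0.1533]
 [ 0.5215 -0.0771  0.0733]]
top z.16 [[ 0.4365 -0.2607  0.16  ]
 [ 0.5105 -0.2799  0.16  ]
 [ 0.5036 -0.3193  0.16  ]
 [ 0.4252 -0.2975  0.16  ]]
[ 0.4689 -0.2894  0.16  ] [0.0764 0.04   0.0814]
rear [[ 0.5826 -0.0295  0.06  ]
 [ 0.4887 -0.008   0.06  ]] 0.09631365952998064
walls [[ 0.5252 -0.2777  0.036 ]
 [ 0.4118 -0.2882  0.036 ]]
yaw 76.99680030446575
yaw 74.66029333834653
bookend face [[ 0.4818 -0.0794  0.064 ]
 [ 0.5554 -0.0986  0.064 ]] [ 0.5186 -0.089   0.064 ]
knob [[ 0.5223 -0.0766  0.07  ]]
bad [[ 0.64   -0.0992  0.1   ]
 [ 0.6217 -0.1861  0.1   ]
 [ 0.6167 -0.2815  0.1   ]]
```

Rack yaw is about 75.5° with its centre near (0.493,-0.183). The bookend face is at about 98 mm and the carton at about x = -109 mm, y = -3 mm. The sizes and heights check out. I'll go round to behind the carton.

```bash
python3 -m creep '[[[-0.046,-0.030,0,0,0,9,0.03],[-0.092,-0.060,0,0,0,18,0.03],[-0.138,-0.090,0,0,0,27,0.03],[-0.184,-0.120,0,0,0,36,0.03],[-0.23,-0.150,0,0,0,45,0.03]]]'
cat > g.py <<'E'
from workcell import get_obs
import numpy as np,sys
from scipy.spatial.transform import Rotation as R
np.set_printoptions(precision=4,suppress=True)
o=get_obs();r=R.from_euler('xyz',o["tool_rot"],degrees=True)
th=np.radians(75.5);u=np.array([np.cos(th),np.sin(th),0]);v=np.array([-u[1],u[0],0]);c=np.array([.4931,-.1834,0])
p=o["tool_pos"];d=p-c
print("t",o["time_s"],"tcp",p,o["tool_rot"],"rack",d@u,d@v,p[2],"F along lane/across/z",o["force"]@u,o["force"]@v,o["force"][2],"w",o["width"])
if len(sys.argv)>1:
    a=[float(x) for x in sys.argv[1:4]];g=c+a[0]*u+a[1]*v+[0,0,a[2]]
    print("tool delta",r.inv().apply(g-p), "rotvec",(r.inv()*R.from_euler('xyz',[180,0,75.5],degrees=True)).as_rotvec(degrees=True))
E
python3 g.py -0.175 -0.003 0.231
```

```text
time_s: 0.92
tool_pos: [0.3298, 0.3825, 0.2314]
tool_rot: [180.0, -0.0, 121.2]
force: [0.3, 0.5, 0.4]
width: 0.0302
finger_force: 0.0
t 0.925 tcp [0.3298 0.3825 0.2314] [179.9628  -0.0048 121.2031] rack 0.5069667136934942 0.29981096887416847 0.2314409801247748 F along lane/across/z 0.5921987148697239 -0.13539685803663343 0.3609575042631529 w 0.030236434907960297
tool delta [-0.693  -0.2766  0.0002] rotvec [ 0.0333 -0.0194 45.7031]
```

```bash
python3 -m creep '[[[-0.06,-0.002,0,0,0,6,0.03],[-0.12,-0.004,0,0,0,12,0.03],[-0.18,-0.006,0,0,0,18,0.03],[-0.24,-0.008,0,0,0,24,0.03],[-0.30,-0.008,0,0,0,30,0.03]]]'
python3 g.py -0.175 -0.003 0.231
```

```text
time_s: 1.55
tool_pos: [0.4794, 0.122, 0.2316]
tool_rot: [180.0, -0.0, 91.3]
force: [0.9, 0.1, 0.3]
width: 0.0301
finger_force: 0.0
t 1.55 tcp [0.4794 0.122  0.2316] [179.9504  -0.0101  91.2811] rack 0.29219496627739544 0.08972719571812278 0.23155829886881935 F along lane/across/z 0.3541951574501538 -0.8071482289303276 0.33567465673266617 w 0.030139403442412647
tool delta [-0.4748 -0.0378  0.0004] rotvec [ 0.0479 -0.0169 15.7811]
```

```bash
python3 -m creep '[[[-0.06,-0.005,0,0,0,4,0.03],[-0.12,-0.010,0,0,0,8,0.03],[-0.18,-0.015,0,0,0,12,0.03],[-0.24,-0.019,0,0,0,15.8,0.03],[-0.30,-0.024,0,0,0,15.8,0.03]]]'
python3 g.py -0.175 -0.003 0.231
```

```text
time_s: 2.17
tool_pos: [0.4621, -0.1787, 0.2315]
tool_rot: [180.0, 0.0, 75.6]
force: [1.1, 0.2, -0.3]
width: 0.0304
finger_force: 0.0
t 2.175 tcp [ 0.4621 -0.1787  0.2315] [179.9574   0.0048  75.6309] rack -0.003202305065571745 0.031198723487993206 0.23146603139273697 F along lane/across/z 0.4849435172887786 -0.9962592691981828 -0.3149411487145515 w 0.03043197774934957
tool delta [-0.1719  0.0338  0.0005] rotvec [0.0426 0.0048 0.1309]
```

```bash
python3 -m creep '[[[-0.06,0.012,0,0,0,0,0.03],[-0.12,0.024,0,0,0,0,0.03],[-0.172,0.034,0,0,0,0,0.03],[-0.172,0.034,0.05,0,0,0,0.03],[-0.172,0.034,0.1,0,0,0,0.03]]]'
python3 -m creep '[[[0.008,0,0,0,0,0,0.03],[0.014,0,0,0,0,0,0.03],[0.02,0,0,0,0,0,0.03],[0.025,0,0,0,0,0,0.03],[0.03,0,0,0,0,0,0.03]]]'
python3 g.py -0.135 -0.003 0.131
python3 - <<'E'
from h import *
s=cam("side");t=cam("top")
a=cv2.resize(s["color"][130:340,280:460],None,fx=2,fy=2);b=cv2.resize(t["color"][200:410,220:430],None,fx=2,fy=2)
cv2.imwrite("pics/m1.png",np.hstack([a,b]))
E
```

```text
time_s: 2.8
tool_pos: [0.4528, -0.3529, 0.1302]
tool_rot: [179.9, 0.0, 75.6]
force: [-0.3, 0.1, -0.7]
width: 0.03
finger_force: 0.0
time_s: 3.42
tool_pos: [0.4608, -0.3226, 0.1321]
tool_rot: [179.9, 0.0, 75.7]
force: [0.0, 0.3, 0.5]
width: 0.0297
finger_force: 0.0
t 3.425 tcp [ 0.4608 -0.3226  0.1321] [179.9385   0.0354  75.703 ] rack -0.14283413241633133 -0.003530585446213229 0.13212498209020984 F along lane/across/z 0.26743131186581154 0.06349149307462745 0.4967970437807704 w 0.029720805039417122
tool delta [ 0.0078 -0.0005  0.0011] rotvec [0.0615 0.0353 0.203 ]
```

View pics/m1.png

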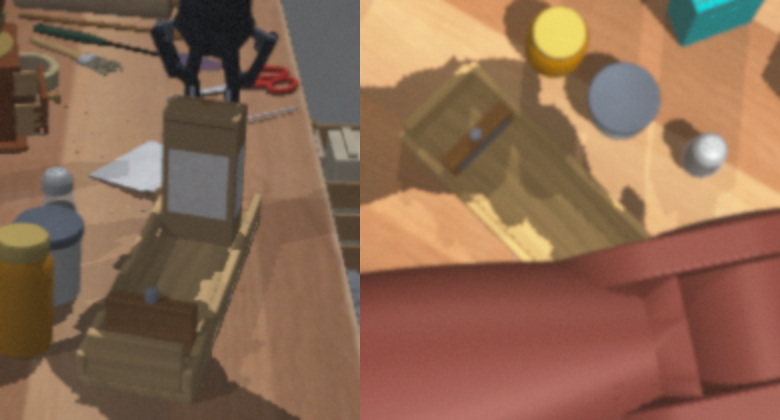

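The fingers stand centred just behind the carton's top in the side half, around (228,95). The arm covers the carton in the top half. Next is a gentle push.

```bash
python3 -m creep '[[[0.004,0,0,0,0,0,0.03],[0.008,0,0,0,0,0,0.03],[0.012,0,0,0,0,0,0.03],[0.016,0,0,0,0,0,0.03],[0.02,0,0,0,0,0,0.03]]]'
python3 -m creep '[[[0.004,0,0,0,0,0,0.03],[0.008,0,0,0,0,0,0.03],[0.012,0,0,0,0,0,0.03],[0.016,0,0,0,0,0,0.03],[0.02,0,0,0,0,0,0.03]]]'
python3 g.py
```

```text
time_s: 4.15
tool_pos: [0.4653, -0.3029, 0.1312]
tool_rot: [-180.0, -0.0, 75.7]
force: [-0.5, 0.2, -0.1]
width: 0.03
finger_force: 0.2
time_s: 4.78
tool_pos: [0.4702, -0.2836, 0.1312]
tool_rot: [-180.0, -0.0, 75.7]
force: [0.3, -0.4, -0.2]
width: 0.0301
finger_force: 0.0
t 4.775 tcp [ 0.4702 -0.2836  0.1312] [-179.9951   -0.0112   75.6925] rack -0.10271317354608042 -0.0029524531818002457 0.1312001246176241 F along lane/across/z -0.31438812512570735 -0.3420008138074078 -0.17455108877897885 w 0.03014243964269785
```

```bash
python3 -m creep '[[[0.005,0,0,0,0,0,0.03],[0.01,0,0,0,0,0,0.03],[0.015,0,0,0,0,0,0.03],[0.015,0,0,0,0,0,0.03],[0.015,0,0,0,0,0,0.03]]]'
python3 g.py
python3 - <<'E'
from h import *
s=cam("side")
cv2.imwrite("pics/m2.png",cv2.resize(s["color"][150:340,300:440],None,fx=3,fy=3))
E
```

```text
time_s: 5.4
tool_pos: [0.4739, -0.2694, 0.1313]
tool_rot: [-180.0, -0.0, 75.7]
force: [-0.3, -0.5, -0.3]
width: 0.0298
finger_force: 0.0
t 5.4 tcp [ 0.4739 -0.2694  0.1313] [-179.9986   -0.0014   75.6925] rack -0.08807194750559814 -0.0029276787413311106 0.13125324143328615 F along lane/across/z -0.562982364722501 0.2145281642196747 -0.3211278658073337 w 0.029772636262081584
```

View pics/m2.png

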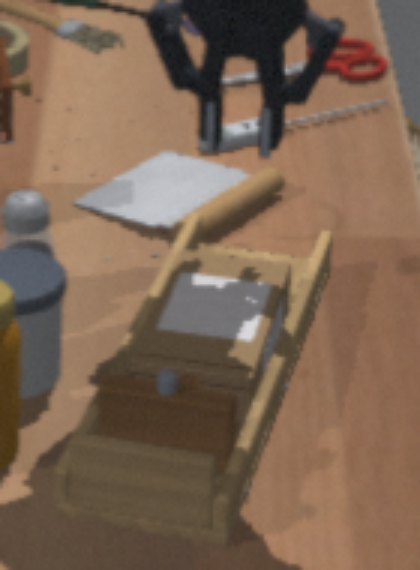

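The carton lies flat in the lane, top towards the bookend: foot edge about (359,237) to (397,238), top edge about (345,267) to (381,275) in the full side image. The fingers are clear above it.

Run:
```python
from h import *
s=cam("side")
th=np.radians(75.5);u=np.array([np.cos(th),np.sin(th),0]);v=np.array([-u[1],u[0],0])
for p in onz(s,[(359.3,237.3),(396.7,238.3),(345,267.3),(381,275)],.055): print(p,(p-[.4931,-.1834,0])@u,(p-[.4931,-.1834,0])@v)
```

```text
[ 0.51451697 -0.24652885  0.055     ] -0.0557556689420984 -0.03654098757475936
[ 0.43625955 -0.2447574   0.055     ] -0.07363473172081174 0.03966728570196448
[ 0.54186881 -0.13046307  0.055     ] 0.06346150195737098 -0.033961054487828185
[ 0.47285094 -0.10584859  0.055     ] 0.07001125894841732 0.03902139790211927
```

```bash
python3 -m creep '[[[-0.035,0,0,0,0,0,0.03],[-0.04,0,0.03,0,0,0,0.03],[-0.04,0,0.06,0,0,0,0.03],[-0.04,0,0.085,0,0,0,0.03],[-0.04,0,0.104,0,0,0,0.03]]]'
python3 -m creep '[[[0.003,0,0,0,0,0,0.03],[0.009,0,0,0,0,0,0.03],[0.015,0,0,0,0,0,0.03],[0.021,0,0,0,0,0,0.03],[0.025,0,0,0,0,0,0.03]]]'
python3 g.py
```

```text
time_s: 6.12
tool_pos: [0.4636, -0.308, 0.026]
tool_rot: [-180.0, -0.0, 75.7]
force: [0.8, -0.2, 0.1]
width: 0.0301
finger_force: 0.0
time_s: 6.75
tool_pos: [0.4705, -0.2835, 0.0276]
tool_rot: [180.0, 0.0, 75.7]
force: [0.4, -0.1, -0.0]
width: 0.0299
finger_force: 0.0
t 6.75 tcp [ 0.4705 -0.2835  0.0276] [179.9744   0.0089  75.7139] rack -0.10257435552593433 -0.003187667970487331 0.02761764320374905 F along lane/across/z -0.012079689333000174 -0.38980390184802005 -0.03262017401522038 w 0.02992548694515856
```

Next, push on at 4 mm per row and watch the force.

```bash
for i in 1 2 3; do echo; done; python3 -m creep '[[[0.004,0,0,0,0,0,0.03],[0.008,0,0,0,0,0,0.03],[0.012,0,0,0,0,0,0.03],[0.016,0,0,0,0,0,0.03],[0.02,0,0,0,0,0,0.03]]]'
python3 g.py
python3 -m creep '[[[0.003,0,0,0,0,0,0.03],[0.006,0,0,0,0,0,0.03],[0.009,0,0,0,0,0,0.03],[0.012,0,0,0,0,0,0.03],[0.015,0,0,0,0,0,0.03]]]'
python3 g.py
```

```text
time_s: 7.38
tool_pos: [0.4751, -0.2645, 0.0273]
tool_rot: [-180.0, 0.0, 75.7]
force: [-0.9, -1.0, -1.1]
width: 0.0299
finger_force: 1.0
t 7.375 tcp [ 0.4751 -0.2645  0.0273] [-179.9935    0.0259   75.6812] rack -0.08305781594298642 -0.0028786075839445195 0.027250296742572632 F along lane/across/z -1.2141147686023945 0.6361617667403734 -1.0811151078259011 w 0.02993919970262241
time_s: 8.0
tool_pos: [0.4789, -0.2498, 0.0273]
tool_rot: [180.0, -0.0, 75.7]
force: [1.3, -1.7, -1.2]
width: 0.0301
finger_force: 0.9
t 8.0 tcp [ 0.4789 -0.2498  0.0273] [179.9986  -0.0074  75.6873] rack -0.06782035350448808 -0.0028731967125727523 0.02725225177337014 F along lane/across/z -1.2757242848034618 -1.67604276253634 -1.2021544056025921 w 0.03010287953609755
```

```bash
python3 -m creep '[[[0.002,0,0,0,0,0,0.03],[0.004,0,0,0,0,0,0.03],[0.006,0,0,0,0,0,0.03],[0.008,0,0,0,0,0,0.03],[0.01,0,0,0,0,0,0.03]]]'
python3 g.py
python3 -m creep '[[[0.002,0,0,0,0,0,0.03],[0.004,0,0,0,0,0,0.03],[0.006,0,0,0,0,0,0.03],[0.008,0,0,0,0,0,0.03],[0.01,0,0,0,0,0,0.03]]]'
python3 g.py
```

```text
time_s: 8.62
tool_pos: [0.4813, -0.2401, 0.0272]
tool_rot: [-180.0, -0.0, 75.7]
force: [-0.6, -1.0, -0.7]
width: 0.0297
finger_force: 0.8
t 8.625 tcp [ 0.4813 -0.2401  0.0272] [-179.997    -0.0081   75.6902] rack -0.05788050496940057 -0.002808151400866923 0.027242400481289515 F along lane/across/z -1.0948889610879518 0.34410241272704467 -0.7223434203527928 w 0.029656085913822763
time_s: 9.25
tool_pos: [0.4835, -0.2319, 0.0274]
tool_rot: [-180.0, 0.2, 75.6]
force: [-2.7, -9.5, -2.8]
width: 0.0301
finger_force: 4.4
t 9.25 tcp [ 0.4835 -0.2319  0.0274] [-179.9953    0.1539   75.6418] rack -0.049357143343358445 -0.0028620853642252267 0.027442938299939174 F along lane/across/z -9.895810632032594 0.2805160038559542 -2.7589715254876346 w 0.030108659031666995
```

```bash
python3 -m creep '[[[0.002,0,0,0,0,0,0.03],[0.004,0,0,0,0,0,0.03],[0.006,0,0,0,0,0,0.03],[0.008,0,0,0,0,0,0.03],[0.01,0,0,0,0,0,0.03]]]'
python3 g.py
python3 -m creep '[[[0.002,0,0,0,0,0,0.03],[0.004,0,0,0,0,0,0.03],[0.006,0,0,0,0,0,0.03],[0.008,0,0,0,0,0,0.03],[0.01,0,0,0,0,0,0.03]]]'
python3 g.py
python3 - <<'E'
from h import *
s=cam("side")
cv2.imwrite("pics/m3.png",cv2.resize(s["color"][190:340,310:430],None,fx=4,fy=4,interpolation=2))
E
```

```text
time_s: 9.88
tool_pos: [0.486, -0.2222, 0.0274]
tool_rot: [-180.0, 0.2, 75.6]
force: [-2.7, -7.9, -2.7]
width: 0.03
finger_force: 4.4
t 9.875 tcp [ 0.486  -0.2222  0.0274] [-179.9957    0.1524   75.6427] rack -0.039318663162217375 -0.002826503371019567 0.027434035446139385 F along lane/across/z -8.287103708952896 0.6260061019625005 -2.6509682194495667 w 0.029988080593403847
time_s: 10.5
tool_pos: [0.4885, -0.2125, 0.0274]
tool_rot: [-180.0, 0.2, 75.6]
force: [-1.7, -9.1, -2.3]
width: 0.0299
finger_force: 4.4
t 10.5 tcp [ 0.4885 -0.2125  0.0274] [-179.9948    0.1522   75.6448] rack -0.02930644181187933 -0.002785342529413301 0.027438647380910917 F along lane/across/z -9.264663967405316 -0.6385563225606485 -2.342705926422854 w 0.029863992028709766
```

View pics/m3.png

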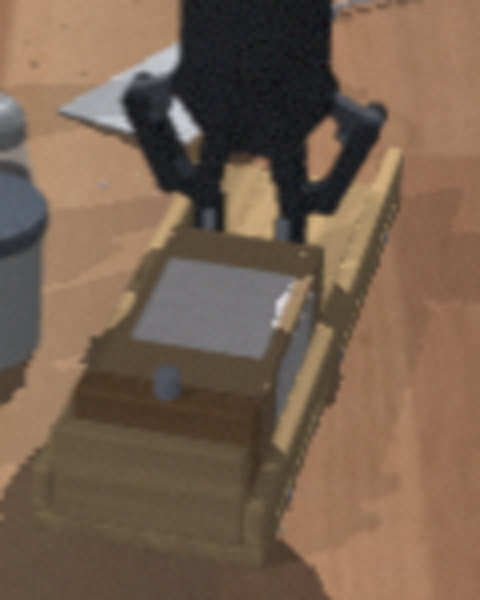

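Carton straight and flat against the bookend, with a few millimetres still to go. I'll continue in 2 mm calls, so that a stop mid-call stays under 25 N.

```bash
python3 -m creep '[[[0.001,0,0,0,0,0,0.03],[0.002,0,0,0,0,0,0.03]]]'; python3 g.py
```

```text
time_s: 10.8
tool_pos: [0.4889, -0.2105, 0.0274]
tool_rot: [-180.0, 0.1, 75.6]
force: [-3.9, -8.3, -2.3]
width: 0.0299
finger_force: 4.4
t 10.8 tcp [ 0.4889 -0.2105  0.0274] [-179.9924    0.1484   75.6444] rack -0.027323436078331362 -0.0027671606940626176 0.0274104278860891 F along lane/across/z -8.977162692642418 1.660594449784992 -2.2663087306616356 w 0.029937595643690373
```

```bash
python3 -m creep '[[[0.001,0,0,0,0,0,0.03],[0.002,0,0,0,0,0,0.03]]]'; python3 g.py
```

```text
time_s: 11.05
tool_pos: [0.4894, -0.2086, 0.0274]
tool_rot: [-180.0, 0.2, 75.6]
force: [-3.9, -8.4, -1.9]
width: 0.0299
finger_force: 4.4
t 11.05 tcp [ 0.4894 -0.2086  0.0274] [-179.9942    0.151    75.6427] rack -0.025330375938028084 -0.0027680214337193368 0.027409973135643632 F along lane/across/z -9.094593307301539 1.6840045651005804 -1.9438943991868793 w 0.02987219939020111
```

```bash
python3 -m creep '[[[0.001,0,0,0,0,0,0.03]]]'; python3 g.py
```

```text
time_s: 11.18
tool_pos: [0.4897, -0.2076, 0.0274]
tool_rot: [-180.0, 0.1, 75.6]
force: [-2.3, -8.6, -2.3]
width: 0.0303
finger_force: 4.4
t 11.175 tcp [ 0.4897 -0.2076  0.0274] [-179.9921    0.1475   75.6435] rack -0.02431329651242228 -0.002756855410664148 0.027410153705961098 F along lane/across/z -8.921580657746233 0.07513235418882669 -2.3468688458049205 w 0.030254815305247193
```

```bash
python3 -m creep '[[[0.001,0,0,0,0,0,0.03]]]'; python3 g.py
```

```text
time_s: 11.3
tool_pos: [0.4899, -0.2066, 0.0274]
tool_rot: [-180.0, 0.1, 75.6]
force: [-3.5, -7.8, -2.0]
width: 0.0303
finger_force: 4.4
t 11.3 tcp [ 0.4899 -0.2066  0.0274] [-179.9919    0.1489   75.6433] rack -0.02330091186423721 -0.0027384316907521533 0.027402652253862354 F along lane/across/z -8.386416061866106 1.4082684122603069 -1.9720054864611014 w 0.030293517251326882
```

```bash
python3 -m creep '[[[0.001,0,0,0,0,0,0.03]]]'; python3 g.py
```

```text
time_s: 11.42
tool_pos: [0.4902, -0.2057, 0.0274]
tool_rot: [-180.0, 0.1, 75.6]
force: [-3.0, -7.5, -2.1]
width: 0.0298
finger_force: 4.4
t 11.425 tcp [ 0.4902 -0.2057  0.0274] [-179.9932    0.1486   75.6465] rack -0.022304769028514405 -0.0027505281626652818 0.027410095835224725 F along lane/across/z -8.066734644822033 1.0501541875460019 -2.129970237032526 w 0.02976304388610821
```

```bash
python3 -m creep '[[[0.001,0,0,0,0,0,0.03]]]'; python3 g.py
```

```text
time_s: 11.55
tool_pos: [0.4904, -0.2047, 0.0274]
tool_rot: [-180.0, 0.1, 75.6]
force: [-2.7, -9.4, -2.0]
width: 0.0301
finger_force: 4.4
t 11.55 tcp [ 0.4904 -0.2047  0.0274] [-179.9928    0.1484   75.6466] rack -0.02128553258628544 -0.0027528005451463587 0.027396279782409997 F along lane/across/z -9.770811128895504 0.26080980835090717 -1.9562378407786836 w 0.030090514323723904
```

```bash
python3 -m creep '[[[0.001,0,0,0,0,0,0.03]]]'; python3 g.py
```

```text
time_s: 11.68
tool_pos: [0.4907, -0.2037, 0.0274]
tool_rot: [-180.0, 0.1, 75.6]
force: [-2.6, -9.3, -1.8]
width: 0.03
finger_force: 4.4
t 11.675 tcp [ 0.4907 -0.2037  0.0274] [-179.991     0.1481   75.6434] rack -0.020300848250398944 -0.00273881398631098 0.027410679559183745 F along lane/across/z -9.682826046024312 0.19915086231795787 -1.8219633358205398 w 0.02998838397992403
```

```bash
python3 -m creep '[[[0.001,0,0,0,0,0,0.03]]]'; python3 g.py
```

```text
time_s: 11.8
tool_pos: [0.4909, -0.2028, 0.0274]
tool_rot: [-180.0, 0.1, 75.6]
force: [-3.2, -7.6, -1.7]
width: 0.0299
finger_force: 4.4
t 11.8 tcp [ 0.4909 -0.2028  0.0274] [-179.9962    0.149    75.6434] rack -0.0193227550720755 -0.002768489688124016 0.02742440781538353 F along lane/across/z -8.157303358838075 1.169120926304337 -1.7478295580039198 w 0.02985604393569924
```

```bash
python3 -m creep '[[[0.001,0,0,0,0,0,0.03]]]'; python3 g.py
```

```text
time_s: 11.92
tool_pos: [0.4912, -0.2018, 0.0274]
tool_rot: [-180.0, 0.2, 75.6]
force: [-2.8, -9.1, -2.4]
width: 0.0301
finger_force: 4.4
t 11.925 tcp [ 0.4912 -0.2018  0.0274] [-179.9938    0.1507   75.6418] rack -0.018321411086661053 -0.0027435173409875776 0.027432602801571993 F along lane/across/z -9.524324712351678 0.4381747000960492 -2.3558165646704525 w 0.03012700305052082
```

```bash
python3 -m creep '[[[0.001,0,0,0,0,0,0.03]]]'; python3 g.py
```

```text
time_s: 12.05
tool_pos: [0.4914, -0.2012, 0.0275]
tool_rot: [-180.0, 0.2, 75.6]
force: [-4.2, -11.2, -2.5]
width: 0.0298
finger_force: 6.4
t 12.05 tcp [ 0.4914 -0.2012  0.0275] [-179.993     0.193    75.6325] rack -0.017654011968375755 -0.0027680975183453586 0.027468456945000302 F along lane/across/z -11.86379689024589 1.2383556671175477 -2.456465134997402 w 0.029796366184970738
```

```bash
python3 -m creep '[[[0.001,0,0,0,0,0,0.03]]]'; python3 g.py
```

```text
time_s: 12.18
tool_pos: [0.4914, -0.2011, 0.0276]
tool_rot: [-180.0, 0.3, 75.6]
force: [-7.2, -17.6, -2.6]
width: 0.0298
finger_force: 9.1
t 12.175 tcp [ 0.4914 -0.2011  0.0276] [-179.9884    0.3104   75.6067] rack -0.017602694748203654 -0.0028147617134775572 0.027619912088372427 F along lane/across/z -18.841087398480074 2.528889299983204 -2.6350126281962325 w 0.02981160260467009
```

At the stop with about 18.8 N. Hold it there.

```bash
python3 -m creep '[[[0,0,0,0,0,0,0.03],[0,0,0,0,0,0,0.03],[0,0,0,0,0,0,0.03],[0,0,0,0,0,0,0.03],[0,0,0,0,0,0,0.03]]]'; python3 g.py
```

```text
time_s: 12.8
tool_pos: [0.4914, -0.2012, 0.0276]
tool_rot: [-180.0, 0.3, 75.6]
force: [-4.3, -14.6, -2.1]
width: 0.0298
finger_force: 7.6
t 12.8 tcp [ 0.4914 -0.2012  0.0276] [-179.9856    0.2951   75.5977] rack -0.017643303880614167 -0.0027629546805316377 0.02758888483336907 F along lane/across/z -15.208981845607523 0.4812234907836559 -2.059353985145284 w 0.02977758004291479
```

It settled to about 15 N, so add half a millimetre and hold.

```bash
python3 -m creep '[[[0.0005,0,0,0,0,0,0.03],[0.0005,0,0,0,0,0,0.03],[0.0005,0,0,0,0,0,0.03],[0.0005,0,0,0,0,0,0.03],[0.0005,0,0,0,0,0,0.03]]]'; python3 g.py
```

```text
time_s: 13.42
tool_pos: [0.4914, -0.2012, 0.0277]
tool_rot: [-180.0, 0.4, 75.6]
force: [-5.4, -15.8, -2.5]
width: 0.0298
finger_force: 8.8
t 13.425 tcp [ 0.4914 -0.2012  0.0277] [-179.9875    0.3508   75.5811] rack -0.01763744940166357 -0.002824032581371487 0.027687054572104144 F along lane/across/z -16.675101999953103 1.2182424728852386 -2.5275296334776156 w 0.029823862527681547
```

```bash
python3 -m creep '[[[0.0003,0,0,0,0,0,0.03],[0.0003,0,0,0,0,0,0.03],[0.0003,0,0,0,0,0,0.03],[0.0003,0,0,0,0,0,0.03],[0.0003,0,0,0,0,0,0.03]]]'; python3 g.py
```

```text
time_s: 14.05
tool_pos: [0.4914, -0.2012, 0.0277]
tool_rot: [-180.0, 0.4, 75.6]
force: [-6.8, -18.2, -2.7]
width: 0.0304
finger_force: 9.6
t 14.05 tcp [ 0.4914 -0.2012  0.0277] [-179.9823    0.3811   75.5712] rack -0.017610532581310723 -0.002807654904937445 0.027696348047324414 F along lane/across/z -19.31829530790649 2.045288962479767 -2.706607784209435 w 0.030440810628653107
```

Pressed at about 19 N for over half a second. Retreat straight back, then up, and look.

```bash
python3 -m creep '[[[-0.002,0,0,0,0,0,0.03],[-0.006,0,0,0,0,0,0.03],[-0.015,0,0,0,0,0,0.03],[-0.035,0,0,0,0,0,0.03],[-0.045,0,-0.04,0,0,0,0.03]]]'
python3 -m creep '[[[-0.02,0,-0.05,0,0,0,0.03],[-0.07,0,-0.1,0,0,0,0.03],[-0.12,0,-0.13,0,0,0,0.03],[-0.15,0,-0.14,0,0,0,0.03],[-0.15,0,-0.14,0,0,0,0.03]]]'; python3 g.py
python3 - <<'E'
from h import *
s=cam("side");t=cam("top")
a=cv2.resize(s["color"][190:340,310:430],None,fx=3.2,fy=3.2,interpolation=2);b=cv2.resize(t["color"][215:365,235:360],None,fx=3.2,fy=3.2,interpolation=2)
cv2.imwrite("pics/m4.png",np.hstack([a,b]))
E
```

```text
time_s: 14.68
tool_pos: [0.4787, -0.2415, 0.0648]
tool_rot: [-179.7, -0.1, 75.6]
force: [-0.1, -0.8, 0.8]
width: 0.0304
finger_force: 0.0
time_s: 15.3
tool_pos: [0.4429, -0.3902, 0.2082]
tool_rot: [179.9, 0.1, 75.5]
force: [0.5, 0.8, -0.6]
width: 0.0296
finger_force: 0.0
t 15.3 tcp [ 0.4429 -0.3902  0.2082] [179.9219   0.0732  75.4934] rack -0.2127910211061636 -0.0031439418112150647 0.208172383110833 F along lane/across/z 0.9218689280795025 -0.2331898011334127 -0.6267868109058453 w 0.029629232787072343
```

View pics/m4.png

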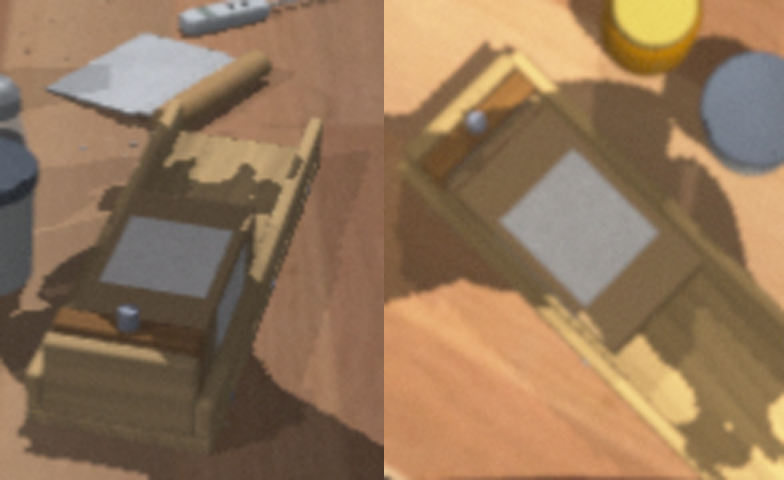

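Both views show the bookend home against the rear board, knob at (475,122) in the right half. The carton is flat, straight and touching it, and the jar and tub haven't moved.

```bash
python3 -c "from workcell import ticket; print(ticket.job_done())"
```

```text
the job is handed in; nothing more can be done
None
```

The carton was tipped and pushed along the lane until the bookend was home, then pressed there at 15–19 N for about 1.9 s; the last pictures show it lying flat, straight and touching the bookend with the jar and tub unmoved (the shaker was mostly out of frame), and the job is handed in with no verdict returned.

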